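# Shut down the block heater at its locking toggle and take the hot vial out

### The arm

A 7-joint arm with a two-finger parallel gripper is mounted at the origin on the work surface. World frame = base frame: x ahead of the robot, y to its left, z up, the work surface at z = 0. Lengths are in m, angles in rad, forces in N, time in s.
With the tool pointing down it reaches from about 0.425 to 0.95 m from the base axis. Payload 16.7 kg.
Tool frame: the origin (TCP) lies midway between the tips of the shut fingers; the grasp point (between the pads) lies 19 mm behind it; z points along the fingers, x is the direction in which the jaws open and shut, and the axes are right-handed (so a half turn about z gives the same grasp; the last joint's range is limited). The gripper opens to 94 mm and grips with 3 to 60 N. Pads are 16 mm wide; open, the fingers measure 119 mm over their backs; the gripper's body (75 mm by 177 mm) begins 78 mm behind the grasp point.
Start: joints at [1.192, 0.426, 0.074, 1.606, -0.034, 1.111, -0.067], TCP at [0.154, -0.657, 0.181] pointing down, gripper open.
Joint ranges: [-2.85, 2.85], [-0.5, 2.14], [-1.23, 1.37], [0.21, 2.46], [-1.02, 4.16], [0.16, 2.05], [-2.73, 2.73]. Speed limits (rad/s): [1.89, 1.89, 2.39, 2.39, 3.01, 3.01, 3.01].

### API

Orientations are given as a rotation vector (axis times angle).
In Python, from bench import env gives the robot as it stands.
- The arm moves only by the shell command python3 -m handwheel 'ROWS' [OPENING] [FORCE]. ROWS is JSON, a list of rows, each a list of 6 numbers: the shift along the tool's x, y, z in cm, then the turn, a rotation vector about the tool's x, y, z in rad. A call has 1 to 8 rows; each row is the pose to reach, as a shift and turn from the pose commanded when the call began, along the tool's axes at that moment; what a row does not reach only later rows make up. A row lasts 1/8 s, in which the tool goes at most 62.5 mm and 10.7 degrees, less where a joint would pass 70% of its speed; a pose out of reach is approached as far as the arm can. A call with a gripper value outside its range is refused whole. OPENING is the closure in counts, from 0 (fully open) to 255 (shut), set as the call begins (- or left out, the last holds). The fingers move at their own pace and stop on an object; FORCE is the grip in N (left out, the last holds). Time passes only in rows, so rows that repeat a pose let the fingers close. It gives the time, the measured TCP pose, the force and the opening at its end, in the units of the state.
- env.get_state(): the state, without advancing time (a new reading comes with each control period).
- env.get_image(name): name is "scene" or "side" or "wrist"; returns a dict with "img" (384x512x3 uint8, blue, green, red), "vfov" (degrees; the focal length in pixels is half the picture's height over the tangent of half this angle, whatever the lens; pixels are square), "cx", "cy" (the principal point, pixels), "cam_to_world" (4x4, takes a point from camera to world coordinates). Camera axes: x right, y down, z forward; pixel columns grow to the right and rows downward; lengths in m; the calibration is good to about 2 mm. A picture is of the moment at which its call begins. There is no depth.
- env.job_done(): hands the job in, once; it reports no verdict.
Trained networks look in the newest picture that a camera, given by its name, has taken for a name from the list of things; names that differ only in an ending like _2 or _b are one class to them, and where a whole thing is asked for, a point or a joint stands for the part that bears it (a point fixed in the world has none). Each returns a list of dicts, best first, with "conf" (0 to 1); they miss things now and then, are a little off and sometimes report something else, mostly with a low value. They report only what shows in the picture. A call takes as long as a camera call. They do not tell look-alikes from the thing itself.
- env.spot_in(camera, target): "at" ([x, y, z] in m, in world coordinates, good to about 4 mm: the middle of the surface that is visible of it).
- env.cut_out(camera, target): "pixels" (384x512 bool, what is visible of it).
The state is a dict: "time": time; "joint_pos": joint angles; "dq": joint speeds; "tau": joint torques, N m; "position": TCP position; "tcp_rot": TCP orientation; "contact_force": force on the tool from outside, world axes, zero at the start; "wrist_torque": the same for the moment, N m; "grip_width": finger opening in m.
Only numpy, scipy, OpenCV 4.12 (cv2) and the standard library are available. Lean on these libraries where they do the work, as an engineer would, in place of code of your own. Each camera call takes 0.05 s, during which the arm holds its last target. There are 200 camera calls.

### The job

The heating is over: first switch the block heater off at its locking toggle, that is, pull the bat out of its lock, swing it from the upper to the lower position and let it drop back into its lock there, without forcing it through the lock. Then lift the amber sample vial straight out of its well and set it down gently, upright and wholly on the cork mat to cool. Leave the thermometer in its well and the other things on the bench where they are.

Things in the scene. Friction and masses are not known exactly. Their poses are not given: they have to be found in the camera images.
- heater: white dry block heater, fixed: 260 mm deep (x), 210 wide (y), 106 high. Origin: centre of its underside; x points away from the operator, z up. Its front is 50 mm high; from there (x = -130 mm) the control panel slopes up at 35 degrees to the flat top (x = -50 mm, z = 106 mm)
- block_top (a point): centre of the upper face of the aluminium block in the heater's top (100 by 140 mm), at (50, 0, 102) mm in the heater's frame; axes as the heater's. Six wells, 29 mm diameter, 56 mm deep, at x = -22 and 22 mm, y = -44, 0 and 44 mm from here. The vial and the thermometer stand in the two end wells of the front row (x = -22), either way round; the others are empty
- toggle_pivot (a point): pivot of the locking toggle, 4 mm above the panel, at (-92, -50, 81) mm in the heater's frame; axes as the heater's. The bat swings about the y axis through this point. A steel collar surrounds it (25 mm diameter, nut 33 mm); its highest part, the land between the two lock notches, ends 17 mm from the pivot along the panel's normal
- bat_grip (a point): where to pinch the toggle's steel bat: on its axis, 46 mm from the pivot when home, 10 mm short of its round tip. z points outward along the bat, y is the heater's y. The bat is a round rod that widens from 8 mm diameter (20 mm from the pivot) to 13 mm (at 50 mm); 12 mm here. Over 30 mm free on both sides in y
- toggle (a joint): swing of the bat (rad). 0 = upper position, on: the bat points 13 degrees from vertical, towards the operator (-x); 0.76 = lower position, off: 57 degrees from vertical towards the operator. Hard stops at both ends; in between it stays where left. While the bat is home, a cross pin locks it in a notch at either end, with 0.05 play
- bat (a joint): how far the bat is pulled out along its axis (m): 0 = home, 0.0065 = hard stop. A spring draws it home: 7 N at the start of the pull, 13 N at the stop. Out by over 5 mm it passes the land between the notches; let go half-way it stays out, resting on the land. Let go at either end it drops home into the notch
- vial_mid (a point): centre (half-way up) of the sample vial: upright amber glass cylinder, 27.5 mm diameter, 95 mm tall with its white screw cap (26 mm diameter, 15 mm high), about 70 g. It stands on the floor of its well, 39 mm of it above the block; the well is 1.5 mm wider than the vial
- vial_foot (a point): centre of the vial's flat underside
- mat_top (a point): centre of the upper face of the cork mat, 120 by 120 mm, 6 mm thick, fixed flat on the bench; axes along its edges
- thermometer: dial thermometer in the other well, stays there: steel stem of 27.5 mm diameter, round head of 32 mm diameter whose top is 14 mm above the block. Origin: centre of its underside
- small_vial: small clear vial with a white cap standing on the bench, 22 mm diameter, 45 mm tall; origin at the centre of its underside; stays
- cap: loose white screw cap lying on the bench, 38 mm diameter, 12 mm high; origin at the centre of its underside; stays
- marker: marker pen lying on the bench, 130 mm long, 17 mm thick; origin at the middle of its underside, length along its x axis; stays
Mind the look-alikes: they are no part of the job. Leave any purple look-alike of the part that bears vial_mid alone.

How it is judged:
By the outcome, as a careful person would: the job done as asked, in the order asked, and still so for the second after the job is handed in, with the robot touching nothing.
It also fails if it takes over 58 s, if anything falls off the work surface, if the arm or the gripper's body presses on something with over 40 N, if the wrist force passes 120 N, or if a joint passes its speed limit or range.

## Working session

There is one attempt and no reset: what is moved stays moved. The work goes in short steps, Python scripts to look and compute and a shell command to move; the robot and the scene stay as the last step left them, time stands still between calls to the robot, and variables do not carry over. Pictures are saved under pics/ and viewed, about 8 in all and at most 12, crops included, and the job is handed in when it is done.

```bash
mkdir -p pics; ls; cat > h.py <<'E'
import numpy as np,cv2
from bench import env
from scipy.spatial.transform import Rotation as R
np.set_printoptions(precision=4,suppress=True)
def snap(n,f=None,crop=None,k=1):
    d=env.get_image(n); i=d["img"]
    if f:
        j=i if crop is None else i[crop[1]:crop[3],crop[0]:crop[2]]
        cv2.imwrite("pics/"+f,cv2.resize(j,None,fx=k,fy=k,interpolation=cv2.INTER_CUBIC))
    return d
def foc(d): return d["img"].shape[0]/2/np.tan(np.radians(d["vfov"]/2))
def proj(d,P):
    M=np.linalg.inv(d["cam_to_world"]);p=np.atleast_2d(P)@M[:3,:3].T+M[:3,3];f=foc(d)
    return np.c_[d["cx"]+f*p[:,0]/p[:,2],d["cy"]+f*p[:,1]/p[:,2]]
def ray(d,u,v,z=None):
    T=d["cam_to_world"];f=foc(d);r=T[:3,:3]@np.array([(u-d["cx"])/f,(v-d["cy"])/f,1]);o=T[:3,3]
    return (o,r) if z is None else o+r*(z-o[2])/r[2]
E
python3 - <<'E'
from h import *
s=env.get_state();print(s["time"],s["position"],s["tcp_rot"],s["grip_width"],s["contact_force"])
ims=[]
for c in("scene","side"):
    d=snap(c,c+"0.png");print(c,d["vfov"],d["cx"],d["cy"],d["cam_to_world"][:3])
    for t in("heater","block_top","toggle_pivot","bat_grip","vial_mid","mat_top","thermometer","small_vial","cap","marker"):
        try:
            for r in env.spot_in(c,t)[:3]: print(c,t,round(r["conf"],2),np.array(r["at"]),proj(d,r["at"])[0].round())
        except Exception as e: print(c,t,e)
a=cv2.imread("pics/scene0.png");b=cv2.imread("pics/side0.png")
E
```

```text
pics
0.0 [ 0.1536 -0.6568  0.1806] [-2.4608  1.9518  0.0017] 0.09408521635146716 [-0.3047 -0.609  -0.7285]
scene 52.79814984841961 259.4243308947969 185.00749957248175 [[-0.8759  0.2629 -0.4047  1.0675]
 [ 0.4824  0.4563 -0.7477  0.7689]
 [-0.0119 -0.8501 -0.5265  0.6801]]
scene heater 0.92 [ 0.6492 -0.004   0.0919] [260. 199.]
scene block_top 0.75 [ 0.6546 -0.0034  0.0933] [258. 199.]
scene toggle_pivot 0.66 [0.6494 0.0038 0.0906] [261. 200.]
scene vial_mid 0.77 [0.7732 0.1523 0.0592] [246. 257.]
scene vial_mid 0.68 [0.8087 0.0373 0.0582] [212. 235.]
scene vial_mid 0.65 [ 0.6376 -0.0201  0.1254] [260. 184.]
scene mat_top 0.57 [0.5132 0.2386 0.0069] [354. 258.]
scene small_vial 0.59 [ 0.5034 -0.1154  0.1166] [284. 161.]
scene small_vial 0.45 [0.6865 0.3173 0.03  ] [317. 299.]
scene cap 0.74 [0.6934 0.1372 0.0088] [272. 258.]
scene marker 0.65 [ 0.4595 -0.4051  0.0112] [253. 152.]
scene marker 0.64 [ 0.6365 -0.1033  0.1161] [247. 174.]
scene marker 0.29 [ 0.6426 -0.0155  0.1242] [260. 186.]
side 46.49740324729453 254.59624718452997 189.7260593297314 [[ 0.8445 -0.4156  0.3376  0.1496]
 [-0.5355 -0.6516  0.5373 -0.8104]
 [-0.0033 -0.6346 -0.7729  1.2338]]
side heater 0.74 [ 0.5872 -0.0991  0.0989] [252. 213.]
side block_top 0.56 [ 0.5913 -0.1023  0.1001] [254. 213.]
side toggle_pivot 0.68 [ 0.5896 -0.1046  0.0991] [254. 214.]
side vial_mid 0.72 [0.7985 0.0167 0.06  ] [286. 172.]
side vial_mid 0.68 [ 0.6315 -0.0343  0.1296] [253. 188.]
side vial_mid 0.62 [ 0.7859 -0.0659  0.0639] [297. 188.]
side mat_top 0.85 [0.5053 0.2237 0.0063] [186. 178.]
side small_vial 0.37 [ 0.5863 -0.1013  0.1013] [252. 214.]
side cap 0.54 [0.6885 0.1297 0.0092] [243. 173.]
side marker 0.62 [ 0.4515 -0.4133  0.0122] [271. 328.]
```

View pics/scene0.png

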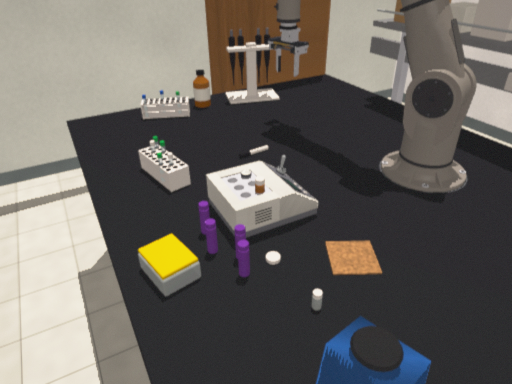

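View pics/side0.png

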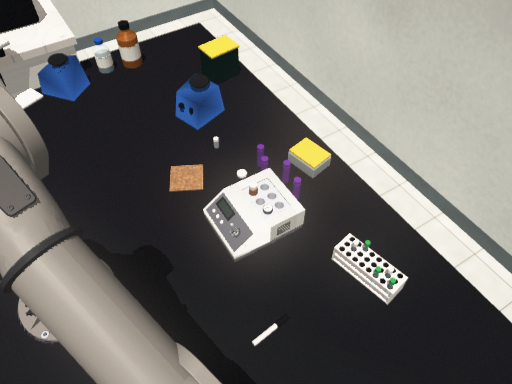

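Scene view: heater around (260,200), amber vial with white cap at (260,184), thermometer at (246,174), toggle at (283,163), mat at (353,257). There are four purple look-alikes at about (205,215), (211,236), (240,240) and (244,258). The side view agrees, with the vial at (253,188), the thermometer at (268,209) and the mat at (186,178). The amber one in the block is the one meant. I'll confirm it in an enlarged crop.

```bash
python3 - <<'E'
from h import *
a=cv2.imread("pics/scene0.png")[150:240,200:325];b=cv2.imread("pics/side0.png")[165:260,195:310]
k=lambda i:cv2.resize(i,(i.shape[1]*6,i.shape[0]*6),interpolation=cv2.INTER_CUBIC)
cv2.imwrite("pics/ca.png",k(a));cv2.imwrite("pics/cb.png",k(b))
E
```

```text
(no output)
```

View pics/ca.png

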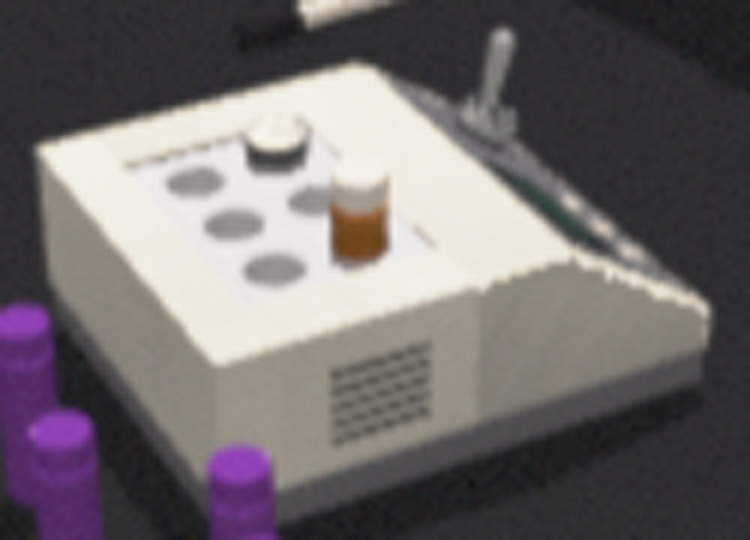

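View pics/cb.png

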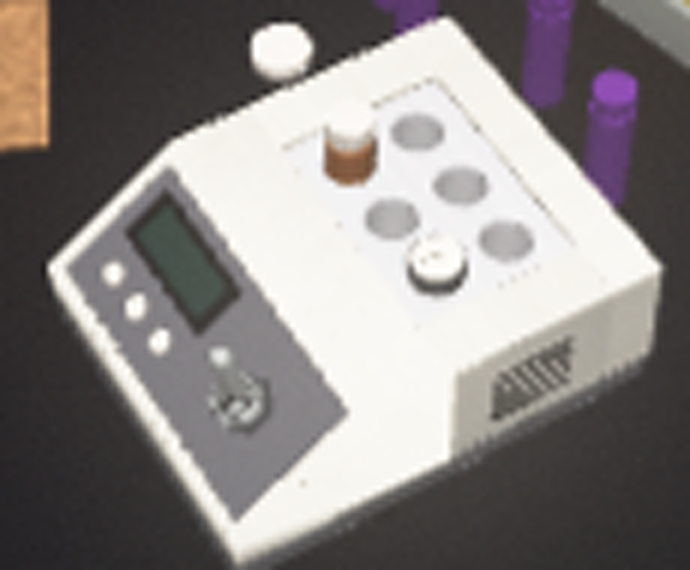

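The crop confirms it: the amber, white-capped vial stands in the +y end well of the front row (ca.png 358,215), with the thermometer at the -y end. I'll fit the heater pose from the corners and wells I can see.

```bash
cat > fit.py <<'E'
from h import *
from scipy.optimize import least_squares
H=lambda p,P:np.atleast_2d(P)@R.from_euler('z',p[2]).as_matrix().T+[p[0],p[1],0]
ds={c:snap(c) for c in("scene","side")}
c={"scene":(200,150,[(130,-105,106,40,148),(130,105,106,220,362),(-50,105,106,575,258),(-130,105,50,708,303),(72,-44,102,195,182),(72,0,102,234,224),(72,44,102,275,270)]),
"side":(195,165,[(130,105,106,450,18),(130,-105,106,660,268),(-50,105,106,172,140),(-130,-105,50,238,562),(-130,105,50,50,268),(72,44,102,417,132),(72,0,102,461,185),(72,-44,102,506,241),(28,0,102,392,219)])}
def res(p):
    o=[]
    for n,(x0,y0,L) in c.items():
        L=np.array(L,float);o.append(proj(ds[n],H(p,L[:,:3]/1000))-(L[:,3:]/6+[x0,y0]))
    return np.concatenate(o)
s=least_squares(lambda p:res(p).ravel(),[0.6,-.02,0],loss='soft_l1');p=s.x
print("heater",p);print(res(p).round(1).tolist())
for n,P in dict(piv=(-92,-50,81),vialtop=(28,44,141),thermtop=(28,-44,116)).items(): print(n,H(p,np.array(P)/1000)[0],[proj(ds[k],H(p,np.array(P)/1000))[0].round(1) for k in ds])
for a in(13,57):
    a=np.radians(a);g=H(p,np.array([-.092,-.05,.081])+.056*np.array([-np.sin(a),0,np.cos(a)]));print("tip",g[0],[proj(ds[k],g)[0].round(1) for k in ds])
# mat by colour/cutout
for k in ds:
    m=env.cut_out(k,"mat_top")
    if m:
        q=cv2.findContours(m[0]["pixels"].astype(np.uint8),0,1)[0];q=max(q,key=cv2.contourArea)
        pts=np.array([ray(ds[k],u,v,.006)[:2] for u,v in q[:,0]]);r=cv2.minAreaRect((pts*1000).astype(np.float32));print("mat",k,r)
E
python3 fit.py
```

```text
heater [ 0.6054 -0.0732 -0.0136]
[[-0.8, -0.7], [-0.7, -0.3], [-0.3, -1.5], [0.1, -0.0], [-0.2, -0.8], [-0.2, -0.8], [-0.1, -1.1], [-0.8, -0.6], [0.3, -0.3], [-0.8, 0.5], [-0.2, -2.4], [-0.6, -0.2], [-0.1, -0.3], [-0.2, -0.2], [-0.2, -0.4], [-0.2, -0.2]]
piv [ 0.5128 -0.1219  0.081 ] [array([279.7, 171.2]), array([235.8, 232.4])]
vialtop [ 0.634  -0.0296  0.141 ] [array([259.7, 177.7]), array([252.9, 184.5])]
thermtop [ 0.6328 -0.1176  0.116 ] [array([245.7, 171.6]), array([267.6, 207.9])]
tip [ 0.5002 -0.1217  0.1356] [array([283.5, 154.7]), array([231.5, 224. ])]
tip [ 0.4658 -0.1213  0.1115] [array([292.8, 159.1]), array([221.9, 233.5])]
mat scene ((512.1481323242188, 231.78114318847656), (122.24808502197266, 119.48381805419922), 60.970279693603516)
mat side ((506.6571044921875, 228.85089111328125), (122.45015716552734, 118.2873306274414), 61.89645004272461)
```

```bash
cat >> h.py <<'E'
HP=np.array([.6054,-.0732,-.0136])
def hw(P): return R.from_euler('z',HP[2]).apply(np.array(P,float)*1e-3)+[HP[0],HP[1],0]
def ori(tilt,flip=1,yaw=None):
    Z=R.from_euler('z',HP[2] if yaw is None else yaw)
    z=np.array([np.sin(tilt),0,-np.cos(tilt)]);x=np.array([0,flip,0.]);y=np.cross(z,x)
    return Z*R.from_matrix(np.c_[x,y,z])
def row(pos,rot,base=None):
    if base is None:
        s=env.get_state();base=(np.array(s["position"]),R.from_rotvec(s["tcp_rot"]))
    d=base[1].inv().apply(np.array(pos)-base[0])*100;t=(base[1].inv()*rot).as_rotvec()
    return np.r_[d,t].round(3).tolist()
def bat(deg,ext=46): # bat point
    a=np.radians(deg);return hw(np.array([-92,-50,81])+ext*np.array([-np.sin(a),0,np.cos(a)]))
E
python3 - <<'E'
from h import *
s=env.get_state();print(R.from_rotvec(s["tcp_rot"]).as_matrix())
for f in(1,-1):
    o=ori(np.radians(13),f);z=o.as_matrix()[:,2]
    print(f,row(bat(13)-z*(-.019+.09),o))
E
```

```text
[[ 0.2278 -0.9737  0.    ]
 [-0.9737 -0.2278  0.    ]
 [-0.     -0.     -1.    ]]
1 [-44.579, -44.591, -1.369, -0.04, 0.328, -2.881]
-1 [-44.579, -44.591, -1.369, 0.226, 0.028, 0.242]
```

```bash
python3 -m handwheel '[[-5,-5,-3,0.05,0,0.05],[-10,-10,-5,0.1,0,0.1],[-14.5,-14.5,-5,0.15,0.01,0.15],[-18.5,-18.5,-5,0.226,0.028,0.242],[-22.5,-22.5,-5,0.226,0.028,0.242],[-26.5,-26.5,-5,0.226,0.028,0.242],[-30.5,-30.5,-5,0.226,0.028,0.242],[-34.5,-34.5,-5,0.226,0.028,0.242]]' 174 55
python3 - <<'E'
from h import *
o=ori(np.radians(13),-1);z=o.as_matrix()[:,2]
print(row(bat(13)-z*(-.019+.075),o),env.get_state()["joint_pos"])
E
```

```text
time: 2.3
position: [0.412, -0.2408, 0.2318]
tcp_rot: [-2.088, 2.115, -0.244]
contact_force: [0.6, -1.3, 0.2]
grip_width: 0.0295
[-12.027, -6.27, 6.715, -0.001, -0.001, 0.001] [ 0.7835 -0.0595 -0.2911  2.1054 -0.1544  0.8951 -1.0079]
```

```bash
python3 -m handwheel '[[-4,-2,2.2,0,0,0],[-8,-4.2,4.5,0,0,0],[-12,-6.3,6.7,0,0,0],[-12,-6.3,6.7,0,0,0]]'
python3 - <<'E'
from h import *
s=env.get_state();print(s["joint_pos"],s["position"])
d=snap("wrist","w1.png");print(proj(d,[bat(13,0),bat(13,17),bat(13,46),bat(13,56)]).round())
for t in("bat_grip","toggle_pivot"):
    for r in env.spot_in("wrist",t)[:3]:print(t,r["conf"],np.array(r["at"]),proj(d,r["at"]))
print("expected mid",bat(13,40))
E
```

```text
time: 2.8
position: [0.49, -0.1205, 0.1793]
tcp_rot: [-2.093, 2.111, -0.239]
contact_force: [-0.5, -0.6, -0.3]
grip_width: 0.0302
[ 0.6156  0.0417 -0.4849  2.1331 -0.0136  0.7471 -1.4371] [ 0.49   -0.1205  0.1793]
[[250. 183.]
 [250. 187.]
 [250. 197.]
 [250. 200.]]
bat_grip 0.64 [ 0.507  -0.1175  0.1317] [[245.5039 192.0811]]
bat_grip 0.5 [ 0.5863 -0.0719  0.1019] [[198.4265 108.9336]]
toggle_pivot 0.76 [ 0.5839 -0.0748  0.1004] [[201.6942 111.6999]]
expected mid [ 0.5037 -0.1218  0.12  ]
```

View pics/w1.png

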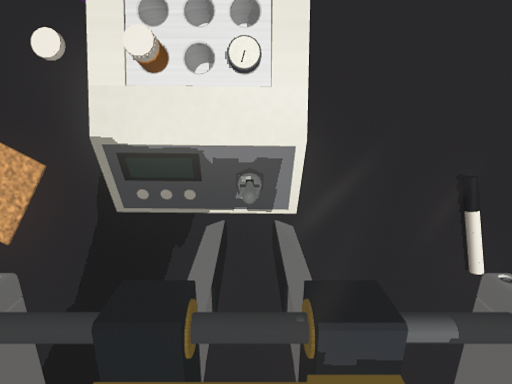

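```bash
python3 - <<'E'
from h import *
for t in (25,41,57):
    o=ori(np.radians(t),-1);z=o.as_matrix()[:,2]
    print(row(bat(t,52)+z*.019+[0,0,.06],o))
E
```

```text
[-0.279, -0.742, 1.139, 0.209, -0.001, -0.0]
[-0.279, 0.121, 1.453, 0.488, -0.001, 0.0]
[-0.279, 0.864, 1.993, 0.768, -0.001, 0.0]
```

```bash
python3 -m handwheel '[[-0.3,-0.7,1.0,0.17,0,0],[-0.3,-0.3,1.2,0.34,0,0],[-0.3,0.1,1.4,0.5,0,0],[-0.3,0.5,1.7,0.65,0,0],[-0.3,0.86,2.0,0.768,0,0],[-0.3,0.86,2.0,0.768,0,0]]'
python3 - <<'E'
from h import *
s=env.get_state();print(s["joint_pos"],s["position"])
o=ori(np.radians(57),-1);z=o.as_matrix()[:,2];print(row(bat(57,52)+z*.019+[0,0,.06],o))
E
```

```text
time: 3.7
position: [0.5292, -0.1345, 0.224]
tcp_rot: [-1.767, 1.778, -0.721]
contact_force: [0.4, 0.8, 0.4]
grip_width: 0.03
[ 0.1345 -0.1655  0.1033  2.457  -0.9919  0.173  -0.4065] [ 0.5292 -0.1345  0.224 ]
[-1.278, 7.7, 1.595, 0.226, 0.003, 0.006]
```

```bash
python3 - <<'E'
from h import *
s=env.get_state();b=R.from_rotvec(s["tcp_rot"]).as_matrix();print(b[:,2])
for t in (30,25,20):
    o=ori(np.radians(t),-1);z=o.as_matrix()[:,2]
    print(t,row(bat(57,52)+z*.019+[0,0,.045],o))
E
```

```text
[ 0.6951 -0.0067 -0.7189]
30 [-1.286, 9.629, 2.665, -0.245, 0.002, 0.006]
25 [-1.287, 9.788, 2.618, -0.332, 0.002, 0.006]
20 [-1.288, 9.942, 2.557, -0.42, 0.001, 0.006]
```

```bash
python3 -m handwheel '[[-0.6,4,0.5,-0.17,0,0],[-1.28,7.5,1.5,-0.332,0,0],[-1.28,9.8,2.6,-0.332,0,0.006],[-1.28,9.8,2.6,-0.332,0,0.006]]'
python3 - <<'E'
from h import *
s=env.get_state();print(s["joint_pos"])
o=ori(np.radians(25),-1);z=o.as_matrix()[:,2];print(row(bat(57,52)+z*.019+[0,0,.045],o))
print(row(bat(57,52)+z*.019,o))
E
```

```text
time: 4.2
position: [0.4763, -0.1214, 0.1357]
tcp_rot: [-1.971, 1.996, -0.437]
contact_force: [0.0, 0.2, 0.1]
grip_width: 0.03
[ 0.5709 -0.0162 -0.389   2.3713 -0.2152  0.3668 -1.2178]
[0.007, -0.136, -0.092, 0.005, 0.001, 0.001]
[0.009, 1.746, 3.995, 0.005, 0.001, 0.001]
```

```bash
python3 - <<'E'
from h import *
o=ori(np.radians(-5),-1);z=o.as_matrix()[:,2];p=bat(13,46)+z*.019
print(p,row(p-z*.05,o),row(p,o))
E
```

```text
[ 0.5007 -0.1218  0.1069] [0.01, -3.493, -0.704, -0.519, 0.001, 0.001] [0.011, -1.014, 3.638, -0.519, 0.001, 0.001]
```

```bash
python3 -m handwheel '[[0,-1,-2.5,-0.15,0,0],[0,-2.5,-2.5,-0.33,0,0],[0,-3.49,-0.7,-0.519,0,0],[0,-3.49,-0.7,-0.519,0,0]]'
python3 - <<'E'
from h import *
d=snap("wrist","w2.png",(130,60,390,255),3);print(proj(d,[bat(13,0),bat(13,17),bat(13,46),bat(13,56)]).round())
o=ori(np.radians(-5),-1);z=o.as_matrix()[:,2];p=bat(13,46)+z*.019
print(p,row(p-z*.02,o),row(p,o))
E
```

```text
time: 4.7
position: [0.5071, -0.1204, 0.1531]
tcp_rot: [2.165, -2.187, -0.108]
contact_force: [-0.1, 0.3, 0.1]
grip_width: 0.0297
[[251. 179.]
 [251. 189.]
 [251. 209.]
 [251. 217.]]
[ 0.5007 -0.1218  0.1069] [0.148, 0.105, 2.807, 0.002, 0.004, 0.004] [0.155, 0.101, 4.807, 0.002, 0.004, 0.004]
```

View pics/w2.png

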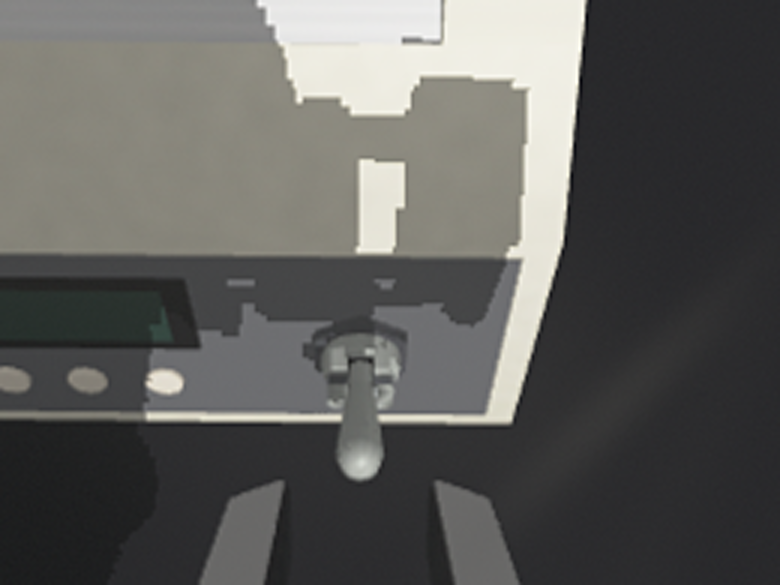

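```bash
python3 -m handwheel '[[0.05,0.1,2.5,0,0,0],[0.05,0.1,4.0,0,0,0],[0.05,0.1,4.8,0,0,0],[0.05,0.1,4.8,0,0,0]]' && python3 -m handwheel '[[0,0,0,0,0,0],[0,0,0,0,0,0],[0,0,0,0,0,0],[0,0,0,0,0,0]]' 255 50
python3 - <<'E'
from h import *
b=(lambda s:(np.array(s["position"]),R.from_rotvec(s["tcp_rot"])))(env.get_state())
o=ori(np.radians(-5),-1)
a=np.radians(13);ax=np.array([-np.sin(a),0,np.cos(a)])
print("axis in tool",b[1].inv().apply(ax))
E
```

```text
time: 5.25
position: [0.5004, -0.1208, 0.1099]
tcp_rot: [2.168, -2.189, -0.093]
contact_force: [-0.3, -0.3, 0.2]
grip_width: 0.0298
time: 5.75
position: [0.5015, -0.1204, 0.1105]
tcp_rot: [2.169, -2.189, -0.092]
contact_force: [-2.7, 1.7, 14.6]
grip_width: 0.0003
axis in tool [ 0.0012  0.3054 -0.9522]
```

```bash
python3 - <<'E'
from h import *
a=snap("wrist")["img"][110:300,160:350];b=snap("scene")["img"][120:215,245:340]
cv2.imwrite("pics/w3.png",np.hstack([cv2.resize(i,(400,400),interpolation=cv2.INTER_CUBIC) for i in(a,b)]))
E
```

```text
(no output)
```

View pics/w3.png

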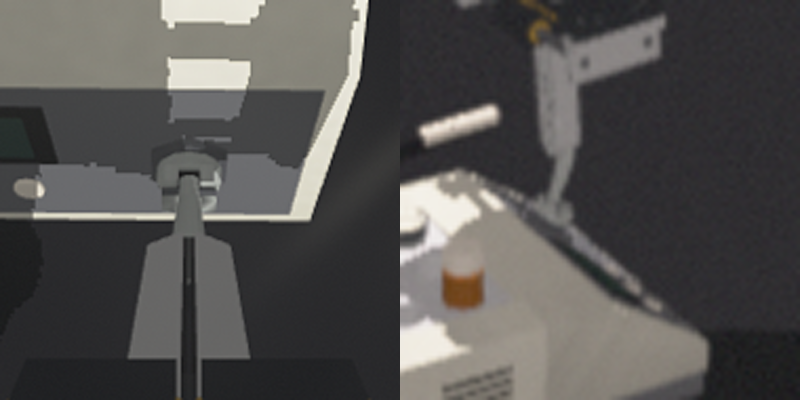

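```bash
python3 - <<'E'
from h import *
s=env.get_state();T=np.array(s["position"]);Rm=R.from_rotvec(s["tcp_rot"]).as_matrix();print(s["contact_force"],s["grip_width"],s["wrist_torque"])
P=[T,T-.019*Rm[:,2],T-.05*Rm[:,2],T+.008*Rm[:,1],T-.008*Rm[:,1],bat(13,17),bat(13,46),bat(13,56)]
for n,(x,y,k) in dict(wrist=(160,110,400/190),scene=(245,120,400/95)).items():
    d=snap(n);q=(proj(d,P)-[x,y])*k;print(n,q.round().tolist(),np.linalg.norm(d["cam_to_world"][:3,3]-T), (d["cam_to_world"][:3,3]-T)@Rm)
E
```

```text
[-2.3591  0.1947 15.0562] 0.0004001137117840545 [ 0.2941  0.7786 -0.0101]
wrist [[187.0, 231.0], [187.0, 254.0], [187.0, 302.0], [187.0, 252.0], [187.0, 210.0], [191.0, 197.0], [191.0, 250.0], [191.0, 272.0]] 0.22126362023222598 [ 0.0004 -0.0859 -0.2039]
scene [[161.0, 178.0], [160.0, 155.0], [157.0, 118.0], [170.0, 174.0], [152.0, 181.0], [151.0, 195.0], [159.0, 159.0], [162.0, 146.0]] 1.19820073760436 [-0.8951 -0.5084 -0.6132]
```

```bash
python3 - <<'E'
from h import *
b=snap("side")["img"][180:260,190:270];a=snap("wrist")["img"][190:290,210:290]
cv2.imwrite("pics/w4.png",np.hstack([cv2.resize(a,(400,500),interpolation=cv2.INTER_CUBIC),cv2.resize(b,(400,500),interpolation=cv2.INTER_CUBIC)]))
E
```

```text
(no output)
```

View pics/w4.png

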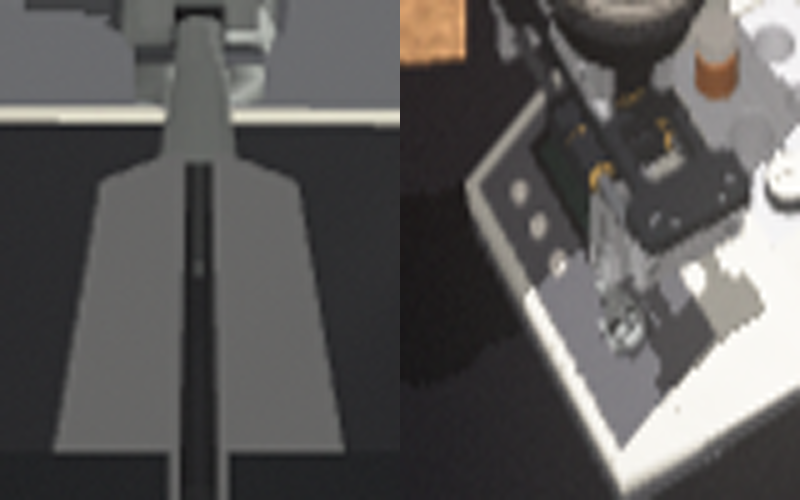

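```bash
python3 - <<'E'
from h import *
d=snap("wrist");s=env.get_state();T=np.array(s["position"]);C=d["cam_to_world"]
p=np.linalg.inv(C)@np.r_[T,1];print("f",foc(d),"TCP in cam",p[:3],"gap depth",foc(d)*.0297/50)
Rm=R.from_rotvec(s["tcp_rot"]).as_matrix();print(Rm.T@C[:3,:3],s["position"],s["joint_pos"])
# triangulate fingertip
a=snap("scene");o1,r1=ray(a,245+161/4.21,120+152/4.21);o2,r2=ray(d,160+193/2.105,110+236/2.105)
A=np.c_[r1,-r2];t=np.linalg.lstsq(A,o2-o1,rcond=None)[0];print("tri",o1+r1*t[0],o2+r2*t[1])
E
```

```text
f 298.0425670095439 TCP in cam [-0.0003  0.0229  0.2201] gap depth 0.1770372848036691
[[ 1.      0.0006 -0.0005]
 [-0.0004  0.9568  0.2906]
 [ 0.0007 -0.2906  0.9568]] [ 0.5015 -0.1204  0.1106] [ 0.4601  0.3297 -0.4251  1.942   0.1636  0.9877 -1.6266]
tri [ 0.502  -0.1203  0.1319] [ 0.5089 -0.1225  0.1282]
```

The pictures show the shut fingers resting on the bat's round tip. The real fingertips are about 20 mm behind the reported TCP: triangulation puts them at z≈0.13 and the reading is 0.11. I'll back up, open, and go about 20 mm deeper while watching the force.

```bash
python3 -m handwheel '[[0,0,-1.5,0,0,0],[0,0,-1.5,0,0,0],[0,0,-1.5,0,0,0]]' 174 50 && python3 -m handwheel '[[0,0,1.2,0,0,0],[0,0,2.2,0,0,0],[0,0,2.8,0,0,0],[0,0,2.8,0,0,0]]'
python3 - <<'E'
from h import *
s=env.get_state();print(s["position"],s["contact_force"])
d=snap("wrist");o,r=ray(d,0,0)
a=snap("scene")["img"][120:215,245:340];b=d["img"][190:290,210:290]
cv2.imwrite("pics/w5.png",np.hstack([cv2.resize(b,(400,500),interpolation=cv2.INTER_CUBIC),cv2.resize(a,(400,500),interpolation=cv2.INTER_CUBIC)]))
E
```

```text
time: 6.52
position: [0.5018, -0.1206, 0.1243]
tcp_rot: [2.168, -2.189, -0.094]
contact_force: [0.1, 0.2, -0.6]
grip_width: 0.0269
time: 7.02
position: [0.4991, -0.1203, 0.0958]
tcp_rot: [2.168, -2.188, -0.096]
contact_force: [0.5, -0.1, -0.3]
grip_width: 0.0301
[ 0.4991 -0.1203  0.0958] [ 0.4606 -0.1018 -0.2948]
```

View pics/w5.png

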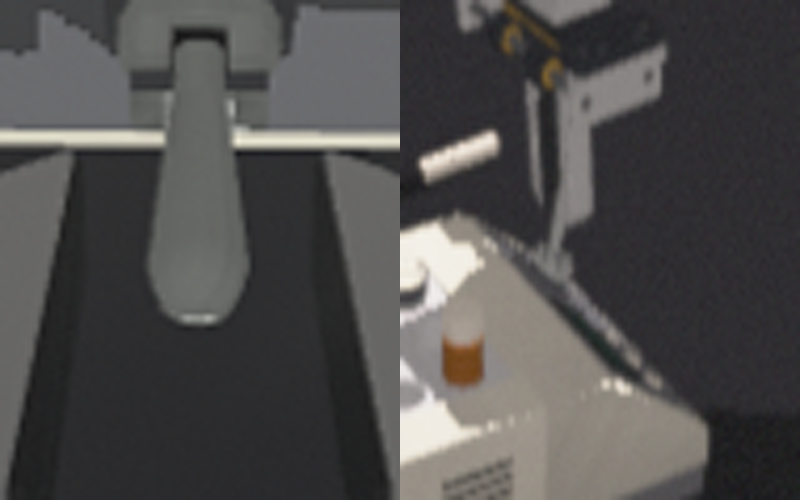

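```bash
python3 -m handwheel '[[0,0,0.3,0,0,0],[0,0,0.6,0,0,0],[0,0,0.6,0,0,0]]' && python3 -m handwheel '[[0,0,0,0,0,0],[0,0,0,0,0,0],[0,0,0,0,0,0],[0,0,0,0,0,0]]' 255 50
```

```text
time: 7.5
position: [0.4988, -0.1205, 0.0903]
tcp_rot: [2.168, -2.189, -0.095]
contact_force: [0.6, 0.1, 0.5]
grip_width: 0.0299
time: 8.0
position: [0.4991, -0.1204, 0.0905]
tcp_rot: [2.169, -2.189, -0.094]
contact_force: [-0.4, 1.1, 1.6]
grip_width: 0.0106
```

```bash
python3 -m handwheel '[[0,0.06,-0.19,0,0,0],[0,0.12,-0.38,0,0,0],[0,0.18,-0.57,0,0,0],[0,0.18,-0.57,0,0,0],[0,0.18,-0.57,0,0,0]]'
```

```text
time: 8.62
position: [0.4975, -0.1204, 0.0962]
tcp_rot: [2.168, -2.189, -0.095]
contact_force: [2.5, 0.9, -11.8]
grip_width: 0.0104
```

```bash
cat > sw.py <<'E'
from h import *
import sys
# usage: current bat angle, list of target angles, radial corrections mm
D=.039;P=bat(0,0);Y=R.from_euler('z',HP[2]).apply([0,1,0])
s=env.get_state();b=(np.array(s["position"]),R.from_rotvec(s["tcp_rot"]))
z=b[1].as_matrix()[:,2];g=b[0]-D*z
v=R.from_euler('z',-HP[2]).apply(g-P);print("grasp rel pivot (heater axes) mm",v*1e3,"r",np.hypot(v[0],v[2])*1e3,"ang",np.degrees(np.arctan2(-v[0],v[2])),"tilt",np.degrees(np.arctan2(R.from_euler('z',-HP[2]).apply(z)[0],-z[2])))
F=R.from_euler('z',-HP[2]).apply(s["contact_force"])
phi=float(sys.argv[1])
a=np.radians(phi);print("axial pull",-(F@[-np.sin(a),0,np.cos(a)]),"tangential(-x dir)",-(F@[-np.cos(a),0,-np.sin(a)]))
k=float(sys.argv[2]) # tool turn per bat turn
rc=float(sys.argv[3])
for t in map(float,sys.argv[4:]):
    q=np.radians(t-phi);Q=R.from_rotvec(-q*Y);n=Q.apply(g-P);n=n+rc*1e-3*n/np.linalg.norm(n)
    S=R.from_rotvec(-q*k*Y)*b[1]
    print(t,row(P+n+D*S.as_matrix()[:,2],S,b))
E
python3 sw.py 13 .68 .3 16 20 24
```

```text
grasp rel pivot (heater axes) mm [-11.9088   1.3284  54.0335] r 55.33029118517742 ang 12.429114272757033 tilt -4.88917981750189
axial pull 12.099948809415109 tangential(-x dir) -0.24237201123604774
16.0 [-0.001, 0.146, 0.063, 0.036, 0.0, -0.0]
20.0 [-0.002, 0.32, 0.199, 0.083, 0.0, -0.0]
24.0 [-0.002, 0.484, 0.352, 0.131, 0.001, -0.0]
```

```bash
python3 -m handwheel '[[0,0.146,0.063,0.036,0,0],[0,0.32,0.199,0.083,0,0],[0,0.484,0.352,0.131,0,0],[0,0.484,0.352,0.131,0,0]]'; python3 sw.py 24 .68 0 28 32 36
```

```text
time: 9.12
position: [0.493, -0.1204, 0.0937]
tcp_rot: [-2.186, 2.207, -0.053]
contact_force: [8.4, 1.9, -13.1]
grip_width: 0.0108
grasp rel pivot (heater axes) mm [-21.6098   1.2545  51.6602] r 55.99790683451863 ang 22.699892256365796 tilt 2.788499774959701
axial pull 15.320798284912263 tangential(-x dir) 2.3221748788461887
28.0 [-0.001, 0.178, 0.141, 0.047, 0.0, -0.0]
32.0 [-0.001, 0.344, 0.299, 0.095, 0.0, -0.0]
36.0 [-0.002, 0.499, 0.472, 0.142, 0.001, -0.0]
```

```bash
python3 -m handwheel '[[0,0.167,0.17,0.047,0,0],[0,0.333,0.327,0.095,0,0],[0,0.488,0.5,0.142,0,0],[0,0.488,0.5,0.142,0,0]]'; python3 sw.py 36 .68 -0.2 40 44 48
```

```text
time: 9.62
position: [0.4888, -0.1203, 0.0888]
tcp_rot: [-2.111, 2.131, -0.203]
contact_force: [9.4, 2.1, -9.6]
grip_width: 0.011
grasp rel pivot (heater axes) mm [-31.3955   1.2371  46.0878] r 55.765227787277674 ang 34.26314103289551 tilt 10.946270344455309
axial pull 13.251710060844836 tangential(-x dir) 1.9376071716508778
40.0 [0.0, 0.158, 0.18, 0.047, 0.0, -0.0]
44.0 [-0.0, 0.311, 0.357, 0.095, 0.0, -0.0]
48.0 [-0.001, 0.451, 0.548, 0.142, 0.001, -0.0]
```

```bash
python3 -m handwheel '[[0,0.158,0.18,0.047,0,0],[0,0.311,0.357,0.095,0,0],[0,0.451,0.548,0.142,0,0],[0,0.451,0.548,0.142,0,0]]'; python3 sw.py 47 .68 -0.1 51 55 57.5
```

```text
time: 10.12
position: [0.4858, -0.1203, 0.0829]
tcp_rot: [-2.031, 2.05, -0.345]
contact_force: [11.3, 2.1, -7.6]
grip_width: 0.0108
grasp rel pivot (heater axes) mm [-39.6783   1.154   38.734 ] r 55.44987116640319 ang 45.689919634630314 tilt 19.117849268147463
axial pull 13.409339622788217 tangential(-x dir) 2.0836531751879575
51.0 [-0.0, 0.15, 0.189, 0.047, 0.0, -0.0]
55.0 [-0.0, 0.291, 0.384, 0.095, 0.0, -0.0]
57.5 [-0.0, 0.371, 0.513, 0.125, 0.0, -0.0]
```

```bash
python3 -m handwheel '[[0,0.15,0.189,0.047,0,0],[0,0.291,0.384,0.095,0,0],[0,0.371,0.513,0.125,0,0],[0,0.371,0.513,0.125,0,0]]'; python3 sw.py 57 .68 0 58 59 60
```

```text
time: 10.62
position: [0.4855, -0.1201, 0.0779]
tcp_rot: [-1.959, 1.974, -0.463]
contact_force: [9.7, 1.7, -6.2]
grip_width: 0.0109
grasp rel pivot (heater axes) mm [-44.5144   1.4021  31.815 ] r 54.71493707448094 ang 54.446074967467474 tilt 26.353720247197884
axial pull 11.52501864694173 tangential(-x dir) 0.03730278647037253
58.0 [-0.0, 0.038, 0.045, 0.012, 0.0, -0.0]
59.0 [-0.0, 0.074, 0.092, 0.024, 0.0, -0.0]
60.0 [-0.0, 0.11, 0.139, 0.036, 0.0, -0.0]
```

```bash
python3 -m handwheel '[[0,0.12,0.03,0,0,0],[0,0.24,0.09,0,0,0],[0,0.24,0.09,0,0,0]]'; python3 sw.py 57 .3 0 58 59 60
```

```text
time: 11.0
position: [0.4856, -0.1203, 0.0769]
tcp_rot: [-1.956, 1.973, -0.465]
contact_force: [15.8, 3.5, 4.2]
grip_width: 0.0106
grasp rel pivot (heater axes) mm [-44.5552   1.1836  30.8132] r 54.17210855924597 ang 55.33331988793527 tilt 26.528630885720858
axial pull 10.902557970038167 tangential(-x dir) 12.072124334384888
58.0 [-0.0, 0.062, 0.046, 0.005, 0.0, -0.0]
59.0 [-0.0, 0.123, 0.094, 0.01, 0.0, -0.0]
60.0 [-0.001, 0.184, 0.143, 0.016, 0.0, -0.0]
```

```bash
python3 -m handwheel '[[0,-0.1,-0.05,0,0,0],[0,-0.2,0.13,0,0,0],[0,-0.3,0.3,0,0,0],[0,-0.37,0.43,0,0,0],[0,-0.37,0.43,0,0,0]]'; python3 sw.py 57 .3 0 58
```

```text
time: 11.62
position: [0.4891, -0.1204, 0.074]
tcp_rot: [-1.959, 1.975, -0.463]
contact_force: [-6.7, 5.6, 28.5]
grip_width: 0.011
grasp rel pivot (heater axes) mm [-40.9732   1.1558  27.909 ] r 49.575313426372425 ang 55.739153814367896 tilt 26.355069546845286
axial pull -21.182096599976738 tangential(-x dir) 20.17243260693192
58.0 [-0.0, 0.055, 0.043, 0.005, 0.0, -0.0]
```

```bash
python3 -m handwheel '[[0,-0.05,-0.1,0,0,0],[0,-0.05,-0.1,0,0,0],[0,-0.05,-0.1,0,0,0]]' 174 50; python3 - <<'E'
from h import *
o=ori(0,-1);z=o.as_matrix()[:,2]
v=hw([28,44,141])
# retreat along tool -z 60 mm, then above vial with fingers (real tips ~20 mm behind TCP)
print(v,row(v+[0,0,.06],o)); s=env.get_state();print(R.from_rotvec(s["tcp_rot"]).as_matrix()[:,2])
E
```

```text
time: 12.0
position: [0.486, -0.1205, 0.0728]
tcp_rot: [-1.96, 1.979, -0.457]
contact_force: [-0.6, -0.7, 0.0]
grip_width: 0.0295
[ 0.634  -0.0296  0.141 ] [-9.251, -18.841, -5.052, -0.455, 0.002, 0.004]
[ 0.4392 -0.0034 -0.8984]
```

```bash
python3 -m handwheel '[[0,0,-2,0,0,0],[0,0,-5,0,0,0],[0,0,-8,-0.1,0,0],[0,0,-9,-0.25,0,0],[0,-2,-10,-0.42,0,0],[-2,-6,-9,-0.455,0,0],[-4,-10,-8,-0.455,0,0],[-6,-14,-7,-0.455,0,0]]' 119 50; python3 - <<'E'
from h import *
o=ori(0,-1);v=hw([28,44,141]);print(v,row(v+[0,0,.06],o))
s=env.get_state();print(s["joint_pos"])
a=snap("scene")["img"][120:240,200:340];b=snap("side")["img"][150:260,180:310]
cv2.imwrite("pics/w6.png",np.hstack([cv2.resize(i,(400,400),interpolation=cv2.INTER_CUBIC) for i in(a,b)]))
d=env.get_image("scene");e=env.get_image("side")
for t in(13,57):print(t,(proj(d,bat(t,56))-[200,120])*[400/140,400/120],(proj(e,bat(t,56))-[180,150])*[400/130,400/110])
E
```

```text
time: 13.0
position: [0.5833, -0.0604, 0.1967]
tcp_rot: [-2.211, 2.232, 0.003]
contact_force: [-0.5, -0.0, 0.7]
grip_width: 0.0504
[ 0.634  -0.0296  0.141 ] [-3.126, -5.043, -0.427, 0.001, 0.002, 0.004]
[ 0.8106  0.4616 -1.07    1.744   0.4307  1.1977 -1.9581]
13 [[238.6855 115.6377]] [[158.5007 269.0498]]
57 [[265.182 130.247]] [[129.023  303.7363]]
```

View pics/w6.png

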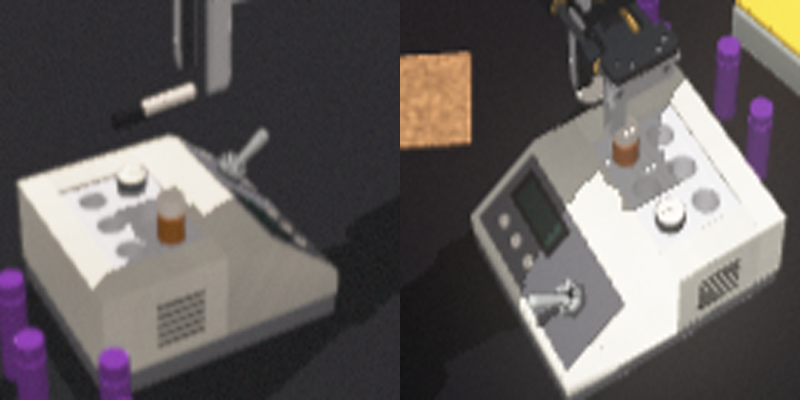

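The toggle is down and home. Its tip is at (265,132) in the scene crop and (128,303) in the side crop, against predictions of (265,130) and (129,304). Next I'll go above the vial, checking how far short the fingertips are.

```bash
python3 -m handwheel '[[-1.5,-2.5,0,0,0,0],[-3.1,-5,-0.4,0,0.002,0.004],[-3.1,-5,-0.4,0,0.002,0.004],[-3.1,-5,-0.4,0,0.002,0.004]]'; python3 - <<'E'
from h import *
d=env.get_image("scene");T=np.array([.5833,-.0604,.1967])
for k in(0,.02,.04):print(k,((proj(d,[T+[0,.025+.006,k],T+[0,-.031,k]])-[200,120])*[400/140,400/120]).round())
w=snap("wrist");v=hw([28,44,141]);print("pred vial top",proj(w,[v,v-[0,0,.039]]))
m=env.cut_out("wrist","vial_mid")
for q in m[:3]:
    y,x=np.nonzero(q["pixels"]);print(q["conf"],x.min(),x.max(),y.min(),y.max(),x.mean(),y.mean())
for q in env.spot_in("wrist","vial_mid")[:3]:print(q["conf"],np.array(q["at"]))
i=w["img"][40:340,90:410];cv2.imwrite("pics/w7.png",cv2.resize(i,None,fx=2,fy=2))
print(proj(w,[env.get_state()["position"]]))
E
```

```text
time: 13.7
position: [0.6309, -0.032, 0.2009]
tcp_rot: [2.204, -2.236, 0.001]
contact_force: [0.4, -0.4, -0.8]
grip_width: 0.0501
0 [[217. 117.]
 [185.  88.]]
0.02 [[217.  95.]
 [185.  67.]]
0.04 [[217.  73.]
 [185.  45.]]
pred vial top [[246.0033 191.634 ]
 [246.3468 180.514 ]]
0.92 113 166 44 79 138.64200298953662 62.63677130044843
0.89 49 116 23 63 81.06075044669446 42.859440142942226
0.81 170 209 0 31 192.78684531059685 12.995127892813642
0.97 [ 0.6384 -0.0307  0.1413]
0.95 [0.7988 0.0187 0.0696]
0.91 [ 0.7898 -0.0542  0.0949]
[[248.4329 219.5132]]
```

View pics/w7.png

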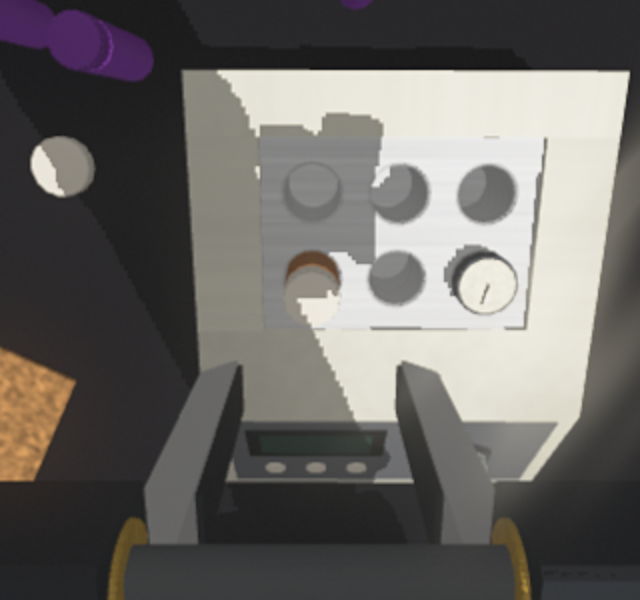

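```bash
python3 -m handwheel '[[-0.12,-0.25,1,0,0,0],[-0.23,-0.52,3,0,0,0],[-0.23,-0.52,5.5,0,0,0],[-0.23,-0.52,7.5,0,0,0],[-0.23,-0.52,9,0,0,0],[-0.23,-0.52,9,0,0,0]]' 135 20
python3 - <<'E'
from h import *
w=snap("wrist")
m=env.cut_out("wrist","vial_mid")
for q in m[:2]:
    y,x=np.nonzero(q["pixels"]);print(q["conf"],x.min(),x.max(),y.min(),y.max(),x.mean(),y.mean())
for q in env.spot_in("wrist","vial_mid")[:2]:print(q["conf"],np.array(q["at"]))
T=np.array(env.get_state()["position"]);print(T,proj(w,[T+[0,0,.02],T+[0,0,.03],[T[0],T[1],.141]]))
E
```

```text
time: 14.65
position: [0.6367, -0.0286, 0.11]
tcp_rot: [2.206, -2.235, -0.001]
contact_force: [0.4, 0.5, 0.4]
grip_width: 0.0442
0.98 229 270 199 257 249.68856569709126 228.31043129388163
0.89 61 146 30 80 101.54231433506045 56.5426597582038
0.88 [0.7955 0.0211 0.0242]
0.81 [0.7709 0.1321 0.0709]
[ 0.6377 -0.0285  0.112 ] [[248.6384 231.4161]
 [248.605  238.1733]
 [248.6084 237.482 ]]
```

```bash
python3 -m handwheel '[[0.05,0,0.8,0,0,0],[0.05,0,1.5,0,0,0],[0.05,0,1.9,0,0,0],[0.05,0,1.9,0,0,0]]' && python3 -m handwheel '[[0,0,0,0,0,0],[0,0,0,0,0,0],[0,0,0,0,0,0]]' 255 20
```

```text
time: 15.3
position: [0.637, -0.0292, 0.0919]
tcp_rot: [2.206, -2.236, 0.0]
contact_force: [-0.5, -0.7, -0.1]
grip_width: 0.0446
time: 15.68
position: [0.6373, -0.0291, 0.0924]
tcp_rot: [2.206, -2.236, 0.001]
contact_force: [-0.3, 0.4, 0.7]
grip_width: 0.0269
```

```bash
python3 -m handwheel '[[0,0,-0.5,0,0,0],[0,0,-1.5,0,0,0],[0,0,-3,0,0,0],[0,0,-4.5,0,0,0],[0,0,-6,0,0,0],[0,0,-7.5,0,0,0],[0,0,-9,0,0,0],[0,0,-9,0,0,0]]'; python3 - <<'E'
from h import *
s=env.get_state();T=np.array(s["position"]);o=ori(0,-1)
print(row([.509,.230,T[2]],o),s["contact_force"])
d=snap("side")
for q in env.spot_in("side","vial_mid")[:4]:print(q["conf"],np.array(q["at"]))
E
```

```text
time: 16.68
position: [0.6378, -0.029, 0.1836]
tcp_rot: [-2.206, 2.236, -0.003]
contact_force: [0.1, 0.1, 0.3]
grip_width: 0.0269
[-25.724, 13.228, -0.045, -0.002, -0.001, 0.0] [0.1357 0.1013 0.2878]
0.73 [ 0.788  -0.0653  0.0624]
0.6 [0.7999 0.0161 0.0635]
0.58 [ 0.6338 -0.037   0.1883]
```

```bash
python3 -m handwheel '[[-4,1.5,-1,0,0,0],[-8.5,3.5,-1,0,0,0],[-13,6,-1,0,0,0],[-17.5,8.5,-1,0,0,0],[-21.5,11,-1,0,0,0],[-24.5,12.6,0,0,0,0],[-25.7,13.2,1,0,0,0],[-25.7,13.2,2,0,0,0]]'; python3 -m handwheel '[[0,0,2,0,0,0],[0,0,4,0,0,0],[0,0,5.5,0,0,0],[0,0,7,0,0,0],[0,0,8.2,0,0,0],[0,0,9,0,0,0],[0,0,9,0,0,0]]'; python3 - <<'E'
from h import *
s=env.get_state();print(s["position"])
for c in("scene","side"):
    d=snap(c)
    for q in env.spot_in(c,"vial_mid")[:5]:print(c,q["conf"],np.array(q["at"]))
print(row([.509,.230,s["position"][2]],ori(0,-1)))
E
```

```text
time: 17.77
position: [0.5085, 0.2297, 0.1612]
tcp_rot: [2.207, -2.234, 0.001]
contact_force: [0.3, -0.3, 0.7]
grip_width: 0.0266
time: 18.65
position: [0.5085, 0.2296, 0.0717]
tcp_rot: [2.206, -2.235, 0.0]
contact_force: [0.4, 0.7, -0.6]
grip_width: 0.0263
[0.5085 0.2296 0.0717]
scene 0.89 [0.5146 0.2356 0.0708]
scene 0.8 [ 0.8061 -0.0523  0.0671]
scene 0.78 [0.7741 0.1523 0.0562]
scene 0.72 [0.7592 0.0929 0.0785]
scene 0.68 [0.8068 0.0358 0.0613]
side 0.62 [0.7986 0.0131 0.0621]
side 0.6 [0.5033 0.2214 0.0676]
side 0.47 [ 0.7851 -0.0644  0.0654]
[-0.027, -0.006, 0.085, -0.001, -0.001, 0.0]
```

```bash
python3 -m handwheel '[[0,0,0.6,0,0,0],[0,0,1.1,0,0,0],[0,0,1.5,0,0,0],[0,0,1.7,0,0,0],[0,0,1.75,0,0,0],[0,0,1.75,0,0,0]]'; python3 -m handwheel '[[0,0,0.04,0,0,0],[0,0,0.08,0,0,0],[0,0,0.12,0,0,0],[0,0,0.12,0,0,0]]'
```

```text
time: 19.6
position: [0.5087, 0.2296, 0.0546]
tcp_rot: [2.206, -2.236, 0.001]
contact_force: [0.1, -0.0, 0.4]
grip_width: 0.0267
time: 20.1
position: [0.5087, 0.2295, 0.0534]
tcp_rot: [2.206, -2.236, 0.001]
contact_force: [0.2, 0.2, -1.0]
grip_width: 0.0262
```

```bash
python3 -m handwheel '[[0,0,0.03,0,0,0],[0,0,0.06,0,0,0],[0,0,0.06,0,0,0]]';  python3 -m handwheel '[[0,0,0.03,0,0,0],[0,0,0.05,0,0,0],[0,0,0.05,0,0,0]]'
```

```text
time: 20.48
position: [0.5086, 0.2295, 0.0527]
tcp_rot: [2.206, -2.236, 0.001]
contact_force: [0.2, -0.5, -0.6]
grip_width: 0.0264
time: 20.85
position: [0.5088, 0.2296, 0.0524]
tcp_rot: [2.206, -2.236, 0.001]
contact_force: [0.1, 0.6, 1.9]
grip_width: 0.0267
```

Force is rising (1.9 N). One more small step should confirm contact.

```bash
python3 -m handwheel '[[0,0,0.03,0,0,0],[0,0,0.03,0,0,0]]'
```

```text
time: 21.1
position: [0.5089, 0.2297, 0.0523]
tcp_rot: [2.206, -2.236, 0.001]
contact_force: [-0.7, -0.9, 7.0]
grip_width: 0.0268
```

Contact is clear. I'll open gently (opening about 45 mm) and retreat straight up.

```bash
python3 -m handwheel '[[0,0,-0.03,0,0,0],[0,0,-0.03,0,0,0],[0,0,-0.03,0,0,0],[0,0,-0.03,0,0,0]]' 130 20; python3 -m handwheel '[[0,0,-1,0,0,0],[0,0,-3,0,0,0],[0,0,-6,0,0,0],[0,0,-10,0,0,0],[0,0,-14,0,0,0],[0,4,-18,0,0,0],[0,8,-18,0,0,0],[0,8,-18,0,0,0]]'; python3 - <<'E'
from h import *
a=snap("scene");b=snap("side")
cv2.imwrite("pics/fin.png",np.hstack([cv2.resize(a["img"][140:320,190:400],(400,340),interpolation=cv2.INTER_CUBIC),cv2.resize(b["img"][130:260,160:310],(400,340),interpolation=cv2.INTER_CUBIC)]))
f=np.array([.509,.230,.006])
print(proj(a,[f,f+[0,0,.095]]),proj(b,[f,f+[0,0,.095]]))
for c in("scene","side"):
    for t in("small_vial","cap","marker","thermometer"):
        for q in env.spot_in(c,t)[:1]:print(c,t,round(q["conf"],2),np.array(q["at"]))
E
```

```text
time: 21.6
position: [0.5087, 0.2295, 0.0522]
tcp_rot: [2.206, -2.236, 0.001]
contact_force: [-0.2, -0.9, 0.6]
grip_width: 0.0459
time: 22.6
position: [0.4269, 0.2312, 0.234]
tcp_rot: [-2.209, 2.234, -0.007]
contact_force: [-0.1, -0.5, 0.5]
grip_width: 0.0458
[[352.6716 255.9021]
 [357.1988 226.2489]] [[186.156  176.5136]
 [182.8352 158.5735]]
scene small_vial 0.7 [0.6839 0.3163 0.0289]
scene cap 0.58 [0.6933 0.1382 0.0071]
scene marker 0.71 [ 0.4589 -0.4036  0.0083]
side small_vial 0.64 [0.677  0.3075 0.0314]
side cap 0.49 [0.6906 0.1317 0.009 ]
side marker 0.6 [ 0.4495 -0.414   0.0115]
```

View pics/fin.png

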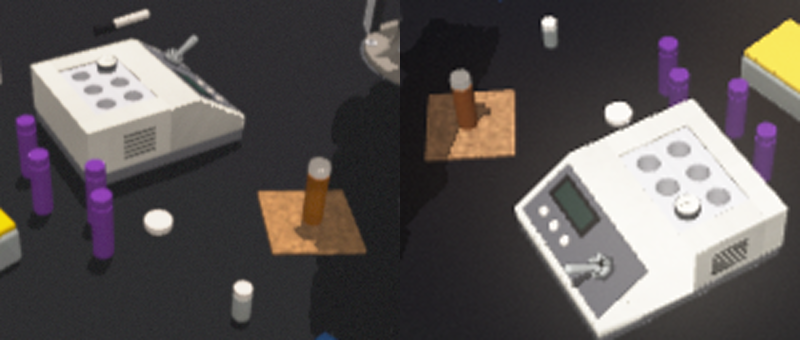

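The vial stands upright near the centre of the mat (left view, 316,190), the toggle is down, the thermometer is still in its well, and the other things are where they were.

```bash
python3 -c "
from bench import env
print(env.job_done())"
```

```text
the job is handed in; nothing more can be done
None
```

The job is done and was handed in after about 23 s on the robot's clock. The heater toggle is off and the amber vial is standing on the cork mat.

- **Toggle:** I pulled the bat out about 6 mm. The pull was about 12 N, which fits the spring. I swung it to the lower stop holding it at about 11–15 N. At one point it was lightly against its pull-out stop, and I eased off. I then guided it home and released it. In both cameras the tip lies within about a pixel of where the home, lower position should be.
- **Vial:** I lifted it straight up 9 cm out of its well and lowered it until the force rose to 7 N, then released it. The last picture shows it upright near the middle of the mat, wholly on it.
- **Everything else:** The thermometer is still in its well. The small vial, loose cap and marker measure within about 1 cm of where they were. The purple look-alikes were not touched.

**What disagreed:**
- **Fingertips:** They were about 20 mm short of the reported TCP. My first pinch therefore slid off the bat's round tip and pressed on it with about 15 N. I measured the offset from the pictures and allowed for it afterwards.
- **Tool tilt:** The arm could not tilt the full 57 degrees to follow the bat, so I tilted it less and let the bat turn slightly between the pads.
- **Thermometer check:** The networks did not report the thermometer in the last check, so I judged it from the picture only.

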